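# Hold a laser head against the sprung fence for bolting

## Robot

A 6-joint arm with a two-finger parallel gripper is mounted at the origin on the work surface. World frame = base frame: x ahead of the robot, y to its left, z up, the work surface at z = 0. Lengths are in m, angles in rad, forces in N, time in s.
With the tool pointing down it reaches from about 0.35 to 0.975 m from the base axis. Payload 7.1 kg.
Tool frame: the origin (TCP) lies at the very end of the fingers, on their centre line; the grasp point (between the pads) lies 19 mm behind it; z points along the fingers, y is the line along which they close (so a half turn about z gives the same grasp; the last joint's range is limited). The gripper opens to 88 mm and grips with 3 to 60 N. Pads are 20 mm wide; open, the fingers measure 115 mm over their backs; the gripper's body (75 mm by 178 mm) begins 61 mm behind the grasp point.
Start: joints at [-1.327, 0.423, 1.63, -0, 1.089, -0.019], TCP at [0.162, -0.604, 0.223] pointing down, gripper open.
Joint ranges: [-3, 3], [-0.9, 2.11], [0.09, 2.58], [-1.31, 4.45], [0.11, 2.69], [-2.54, 2.54]. Speed limits (rad/s): [2.39, 2.39, 3.01, 3.14, 3.14, 3.14].

## Interface

Orientations are given as [roll, pitch, yaw] about the fixed x, y, z axes, in that order (R = Rz(yaw) Ry(pitch) Rx(roll)).
In Python, from plant import * gives the robot as it stands. The module is installed in compiled form; this text tells all that it offers.
- The arm moves only by the tool carry_out, never from a script. Its argument "increments" is a list of rows, each a list of 7 numbers: the shift along the tool's x, y, z in cm, then the turn, a rotation vector about the tool's x, y, z in rad, then the closure, from 0 (fully open) to 1 (shut). A call has exactly 10 rows; each row shifts and turns the commanded pose from where the row before left it, along the tool's axes as they then stand; what a row does not reach is not made up. A row lasts 1/10 s, in which the tool goes at most 50 mm and 8.59 degrees, less where a joint would pass 70% of its speed; a pose out of reach is approached as far as the arm can. A call with a gripper value outside its range is refused whole. The fingers move at their own pace and stop on an object; "squeeze" is the grip in N (left out, the last holds). Time passes only in rows, so rows that do not move let the fingers close, or fill a call up. It gives the time, the measured TCP pose, the force, the opening and the grip force at its end, in the units of the state.
- read_state(): the state, without advancing time (a new reading comes with each control period).
- capture(name): name is "scene" or "top" or "wrist"; returns a dict with "frame" (384x512x3 uint8, red, green, blue), "range_z" (384x512 float32, m along the optical axis (not along the pixel's ray), 0 where there is no reading), "intrinsics" (3x3 intrinsics, pixels), "rvec" (rotation vector, rad) and "tvec" (3), from world to camera coordinates, as OpenCV has them; the wrist camera has in their place "T_tool_cam" (4x4, takes a point from camera to tool coordinates, whose origin is the TCP and whose axes are the flange's). Camera axes: x right, y down, z forward; pixel columns grow to the right and rows downward; lengths in m; the calibration is good to about 2 mm. The wrist camera is an equidistant fisheye: a pixel r from the principal point sees the ray r / f radians off the axis. A picture is of the moment at which its call begins: read the wrist's pose just before it.
- hand_in(): hands the job in; it is judged then, once.
Trained networks look in a picture, given as the dict that the camera call returned (one of the last four; its "shot" number tells which), for a name from the list of things; names that differ only in an ending like _2 or _b are one class to them, and where a whole thing is asked for, a point or a joint stands for the part that bears it (a point fixed in the world has none). Each returns a list of dicts, best first, with "p" (0 to 1); they miss things now and then, are a little off and sometimes report something else, mostly with a low value. They report only what shows in the picture. A call takes as long as a camera call. They do not tell look-alikes from the thing itself.
- look_for(picture, name): "point" ([row, column] in pixels, amid what is visible of it).
- outline_of(picture, name): "pixels" (384x512 bool, what is visible of it) and "point" ([row, column] in pixels, amid what is visible of it).
The state is a dict: "t": time; "joint_pos": joint angles; "joint_velocities": joint speeds; "joint_efforts": joint torques, N m; "eef_pos": TCP position; "orientation": TCP orientation; "ft_force": force on the tool from outside, world axes, zero at the start; "ft_torque": the same for the moment, N m; "finger_gap": opening from 0.0 (shut) to 1.0 (fully open); "grip_force": force on a finger pad.
Only numpy, scipy, OpenCV 4.12 (cv2) and the standard library are available. Lean on these libraries where they do the work, as an engineer would, in place of code of your own. Each camera call takes 0.05 s, during which the arm holds its last target. There are 200 camera calls.

## Task

Blow the sprung blue fence clean first: while the laser head is still clear of it, press the red cap of the clamped air duster right down and let it come back up. Then bring the laser head, standing flat on the table, squarely against the fence with its striped side towards it and its white stripe at the fence's white centre mark, and push until the orange pointer stands in the green zone (about 6 to 12 newtons), without ever driving the fence to the end of its travel. Keep that steady push up for a couple of seconds and finish while still pressing, so that a colleague can bolt the head down; leave the goggles, the power meter and the screw tray where they are.

Things in the scene. Friction and masses are not known exactly. Their poses are not given: they have to be found in the camera images.
- laser_head: Loose laser head, 0.45-0.9 kg. Black housing 60 (its x) by 86 (y) by 35 mm high; an 8 mm high screw tab on each y end, 120 mm long over all. Centred on top a red grip bar 22 wide (x), 70 long (y), from 35 to 67 mm above the underside. Origin: centre of the underside; z up. The flat +x side (white stripe on its top edge at y = 0) goes to the fence; the -x side has two round connector stubs.
- datum (a point): Middle of the laser head's flat striped (+x) side: x = 30 mm, y = 0, 20 mm above its underside. Axes as the laser head.
- fence_base: Fixed sprung fence. Origin: on the table under the middle of the blue bar's front face with the spring free; x = pressing direction (away from the robot, square to the face), y along the bar, z up. Bar 160 mm long, 18 thick, top at 47 mm, white centre mark at y = 0. Behind it a black bed 150 mm long, x = 55 to 105 mm, 30 high, with a white scale: green zone, then red.
- fence_face (a point): Middle of the blue bar's front face, 20 mm above the table; moves with the bar. Axes as fence_base.
- fence (a joint): How far the blue bar is pushed in along +x of fence_base, m: 0 free, 0.025 at the end of its travel. Spring of 0.6 N per mm, no preload. The orange pointer is in the green zone from 0.010 to 0.020 (6 to 12 N).
- cap_top (a point): Middle of the top of the air duster's red cap, 151 mm above the table; the cap is 30 mm across and stands on a white and green can 50 mm across, clamped by a black foot 75 mm square, fixed upright near the fence's left (+y) end. Moves with the cap.
- cap (a joint): How far the red cap is pressed down, m: 0 up, 0.006 right down; 1.5 N starts it, 4.5 N holds it right down; it springs back by itself.
- goggles: Bystander: orange laser goggles standing on the table, 136 mm wide (y), arms 110 mm long towards +x, 42 mm high. Origin on the table under the nose bridge.
- meter: Bystander: power meter head on a round steel foot 60 mm across, 99 mm high. Origin: centre of the underside.
- screw_tray: Bystander: yellow open tray of screws, 90 by 70 by 28 mm. Origin: centre of the underside.
There are look-alikes about, which are no part of the job. What is shaped like the fence_base but pink is not meant.

How it is judged:
By the outcome, as a careful person would: the job done as asked, in the order asked, and still so for the second after the job is handed in, while the arm keeps its last pose, push and grip.
It also fails if it takes over 58 s, if anything falls off the work surface, if the arm or the gripper's body presses on something with over 40 N, if the wrist force passes 120 N, or if a joint passes its speed limit or range.

## Working session

There is one attempt and no reset: what is moved stays moved. The work goes in short steps, Python scripts to look and compute and a tool call to move; the robot and the scene stay as the last step left them, time stands still between calls to the robot, and variables do not carry over. Pictures are saved under pics/ and viewed, at most 10 in all, crops included, and the job is handed in when it is done.

Besides the shell and the picture viewer there is one more tool, called after ">>>" as name([rows], argument=value, ...), one row to a line, values as JSON. carry_out: Moves the arm, as the interface text tells. Its arguments: {"type":"object","properties":{"increments":{"type":"array","items":{"type":"array","items":{"type":"number"}}},"squeeze":{"type":"number"}},"required":["increments"]}

```bash
mkdir -p pics
cat > h.py <<'E'
from plant import *
import numpy as np, cv2
def cloud(p):
    K=np.array(p["intrinsics"]); z=p["range_z"]; R,_=cv2.Rodrigues(np.array(p["rvec"],float)); t=np.array(p["tvec"],float).ravel()
    v,u=np.mgrid[:384,:512]
    c=np.stack([(u-K[0,2])/K[0,0]*z,(v-K[1,2])/K[1,1]*z,z],-1)
    w=(c-t)@R; w[z==0]=np.nan
    return w
def save(n,img): cv2.imwrite(f"pics/{n}.png",img[...,::-1])
E
python3 - <<'E'
from h import *
s=capture("scene");t=capture("top")
save("st1",np.vstack([s["frame"],t["frame"]])[:, :] if 0 else cv2.resize(np.hstack([s["frame"],t["frame"]]),(800,300)))
for p,nm in((t,"top"),(s,"scene")):
    w=cloud(p)
    np.savez(nm,w=w,f=p["frame"])
    for n in["laser_head","fence_base","fence_face","cap_top","goggles","meter","screw_tray"]:
        for o in outline_of(p,n)[:3]:
            m=o["pixels"]; q=w[m]; q=q[~np.isnan(q[:,0])]
            print(nm,n,round(o["p"],2),np.round(o["point"]),m.sum(),np.round(np.median(q,0),3),np.round(np.percentile(q,3,0),3),np.round(np.percentile(q,97,0),3))
save("top1",cv2.resize(t["frame"],(800,600)))
print(read_state())
E
```

```text
top laser_head 0.66 [223. 251.] 487 [0.443 0.009 0.037] [ 0.406 -0.04   0.006] [0.48  0.062 0.071]
top laser_head 0.66 [238. 358.] 319 [ 0.416 -0.372  0.038] [ 0.366 -0.427 -0.   ] [ 0.52  -0.269  0.046]
top fence_base 0.91 [167. 244.] 889 [0.653 0.036 0.033] [ 0.588 -0.034  0.014] [0.693 0.106 0.051]
top fence_base 0.79 [130. 293.] 875 [ 0.794 -0.138  0.033] [ 0.724 -0.217  0.012] [ 0.843 -0.065  0.051]
top fence_base 0.47 [194. 197.] 82 [0.537 0.197 0.151] [0.525 0.184 0.115] [0.552 0.214 0.156]
top fence_face 0.94 [142. 298.] 327 [ 0.753 -0.16   0.046] [ 0.72  -0.226  0.001] [ 0.791 -0.088  0.052]
top fence_face 0.84 [182. 243.] 332 [0.6   0.033 0.046] [ 0.585 -0.038  0.   ] [0.639 0.101 0.052]
top cap_top 0.62 [197. 194.] 56 [0.538 0.198 0.151] [0.527 0.187 0.137] [0.55  0.211 0.156]
top goggles 0.79 [233. 361.] 144 [ 0.414 -0.391  0.04 ] [ 0.367 -0.428  0.003] [ 0.441 -0.331  0.047]
top meter 0.71 [178. 302.] 184 [ 0.62  -0.181  0.013] [ 0.603 -0.208  0.006] [ 0.649 -0.16   0.101]
top screw_tray 0.62 [233. 143.] 509 [0.397 0.42  0.007] [ 0.357  0.381 -0.001] [0.441 0.45  0.031]

[... 935 characters left out ...]
os': array([-1.32700138e+00,  4.23064432e-01,  1.62993084e+00,  6.18217273e-06,
        1.08861535e+00, -1.90103341e-02]), 'joint_velocities': array([-1.52282579e-04,  7.46414993e-04,  5.93018970e-04, -1.00389193e-03,
       -2.45105732e-05, -1.33013410e-03]), 'joint_efforts': array([ 1.38636591e-03, -5.44506097e+01, -2.74035448e+01,  6.44783909e-02,
        1.65933184e-02, -4.02288242e-05]), 'eef_pos': array([ 0.16238055, -0.60349992,  0.22268515]), 'orientation': array([-3.14157479e+00, -5.81781033e-06,  2.62802413e-01]), 'ft_force': array([ 0.450035 , -0.2537708,  0.7179027]), 'ft_torque': array([ 0.01433486, -0.01571395, -0.01746526]), 'grip_force': 0.0, 'finger_gap': 1.0019978596046302}
```

Run:
```python
import numpy as np,cv2
d=np.load("top.npz");f=d["f"];w=d["w"]
c=f[110:270,130:380]
e=np.load("scene.npz")["f"][130:290,140:390]
im=np.vstack([cv2.resize(c,(468,300),interpolation=cv2.INTER_CUBIC),cv2.resize(e,(468,300),interpolation=cv2.INTER_CUBIC)])
cv2.imwrite("pics/c1.png",im[...,::-1])
hsv=cv2.cvtColor(f,cv2.COLOR_RGB2HSV)
def line(m,n):
    q=w[m]; q=q[~np.isnan(q[:,0])]; 
    if len(q)<8: print(n,len(q));return
    (c,s,a)=cv2.minAreaRect(q[:,:2].astype(np.float32)); print(n,len(q),np.round(c,4),np.round(s,3),round(a,1),np.round(np.median(q,0),3))
    _,_,v=np.linalg.svd(q[:,:2]-q[:,:2].mean(0),full_matrices=False); print(np.round(q.mean(0),4),np.degrees(np.arctan2(v[0,1],v[0,0])))
H,S,V=[hsv[...,i] for i in range(3)]
reg=lambda x0,x1,y0,y1,z0,z1:(w[...,0]>x0)&(w[...,0]<x1)&(w[...,1]>y0)&(w[...,1]<y1)&(w[...,2]>z0)&(w[...,2]<z1)
line(reg(.57,.68,-.06,.13,.04,.06)&(H>90)&(H<130)&(S>90),"blue bar top")
line(reg(.38,.51,-.07,.09,.058,.08),"grip")
line(reg(.38,.51,-.07,.09,.028,.045),"housing")
line(reg(.5,.6,.15,.25,.14,.165),"cap")
```

```text
blue bar top 161 [0.5994 0.0279] [0.016 0.154] 5.9 [0.599 0.024 0.048]
[0.5989 0.0283 0.0484] -84.52601044135686
grip 122 [0.4436 0.0096] [0.069 0.022] 66.9 [0.444 0.009 0.068]
[0.4437 0.0099 0.0679] 67.2418458514707
housing 267 [0.4428 0.0119] [0.089 0.063] 66.8 [0.443 0.01  0.037]
[0.4435 0.0099 0.0363] -112.82793572520589
cap 63 [0.5381 0.1998] [0.027 0.026] 48.4 [0.537 0.2   0.152]
[0.5379 0.1998 0.1515] -98.56512935944102
```

View pics/c1.png

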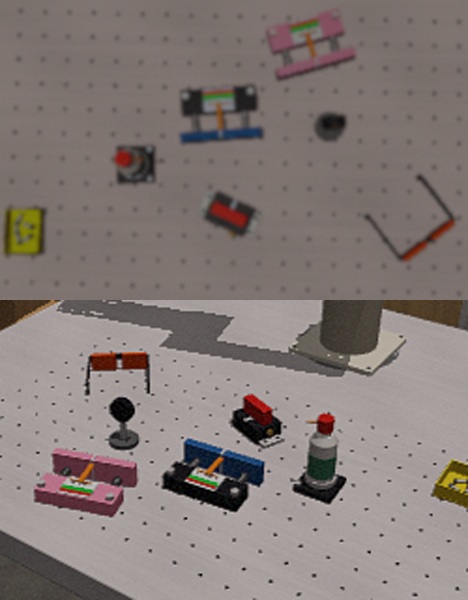

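>>> carry_out([
  [2.86, -3.39, 0.2, 0, 0, 0, 1],
  [2.86, -3.39, 0.2, 0, 0, 0, 1],
  [2.86, -3.39, 0.2, 0, 0, 0, 1],
  [2.86, -3.39, 0.2, 0, 0, 0, 1],
  [2.86, -3.39, 0.2, 0, 0, 0, 1],
  [2.86, -3.39, 0.2, 0, 0, 0, 1],
  [2.86, -3.39, 0.2, 0, 0, 0, 1],
  [2.86, -3.39, 0.2, 0, 0, 0, 1],
  [2.86, -3.39, 0.2, 0, 0, 0, 1],
  [2.86, -3.39, 0.2, 0, 0, 0, 1],
], squeeze=20)

```text
t: 1.8
eef_pos: [0.3511, -0.2004, 0.203]
orientation: [3.141, -0.001, 0.262]
ft_force: [0.8, -0.6, 0.1]
finger_gap: 0.13
grip_force: 0.0
```

>>> carry_out([
  [2.86, -3.39, 0.2, 0, 0, 0, 1],
  [2.86, -3.39, 0.2, 0, 0, 0, 1],
  [2.86, -3.39, 0.2, 0, 0, 0, 1],
  [2.86, -3.39, 0.2, 0, 0, 0, 1],
  [2.86, -3.39, 0.2, 0, 0, 0, 1],
  [2.86, -3.39, 0.2, 0, 0, 0, 1],
  [2.86, -3.39, 0.2, 0, 0, 0, 1],
  [2.86, -3.39, 0.2, 0, 0, 0, 1],
  [2.86, -3.39, 0.2, 0, 0, 0, 1],
  [2.86, -3.39, 0, 0, 0, 0, 1],
])

```text
t: 2.8
eef_pos: [0.539, 0.2017, 0.1845]
orientation: [3.141, 0.0, 0.263]
ft_force: [1.4, -0.5, 0.1]
finger_gap: 0.005
grip_force: 0.0
```

```bash
cat >> h.py <<'E'
from scipy.spatial.transform import Rotation as Ro
def wcloud():
    s=read_state(); p=capture("wrist")
    K=np.array(p["intrinsics"]);z=p["range_z"];v,u=np.mgrid[:384,:512]
    a=(u-K[0,2])/K[0,0];b=(v-K[1,2])/K[1,1];r=np.hypot(a,b);k=np.where(r>1e-6,np.tan(np.minimum(r,1.5))/np.maximum(r,1e-6),1)
    c=np.stack([a*k*z,b*k*z,z],-1)
    T=np.array(p["T_tool_cam"]); tl=c@T[:3,:3].T+T[:3,3]
    w=tl@Ro.from_euler("xyz",s["orientation"]).as_matrix().T+s["eef_pos"]; w[z==0]=np.nan
    return p,w,s
E
python3 - <<'E'
from h import *
p,w,s=wcloud(); save("w1",p["frame"]); np.savez("w1",w=w,f=p["frame"])
print(p["T_tool_cam"],p["intrinsics"])
for n in["cap_top","laser_head","fence_face","datum"]:
    for o in outline_of(p,n)[:2]:
        q=w[o["pixels"]];q=q[~np.isnan(q[:,0])]
        print(n,round(o["p"],2),o["point"],len(q),np.round(np.median(q,0),3),np.round(np.percentile(q,[3,97],axis=0),3))
E
```

```text
[[-2.67497126e-04 -9.69401399e-01 -2.45480867e-01  6.58902398e-02]
 [ 9.99999949e-01 -3.01599567e-04  1.01327365e-04  7.37231778e-04]
 [-1.72263813e-04 -2.45480828e-01  9.69401431e-01 -1.61360282e-01]
 [ 0.00000000e+00  0.00000000e+00  0.00000000e+00  1.00000000e+00]] [[297.31863964   0.         252.39942777]
 [  0.         297.31863964 188.44467735]
 [  0.           0.           1.        ]]
cap_top 0.82 [206.2, 254.2] 1181 [0.546 0.201 0.15 ] [[0.537 0.172 0.13 ]
 [0.554 0.214 0.151]]
laser_head 0.65 [294.9, 373.5] 1364 [0.447 0.015 0.035] [[ 0.406 -0.026  0.002]
 [ 0.489  0.055  0.068]]
fence_face 0.87 [100.2, 495.7] 689 [ 0.729 -0.088  0.024] [[ 0.717 -0.116  0.   ]
 [ 0.773 -0.076  0.047]]
fence_face 0.71 [157.7, 403.4] 2999 [0.604 0.039 0.046] [[ 0.587 -0.039  0.009]
 [ 0.653  0.109  0.048]]
datum 0.88 [290.7, 375.5] 1208 [0.447 0.014 0.036] [[ 0.409 -0.023  0.007]
 [ 0.488  0.051  0.067]]
```

View pics/w1.png

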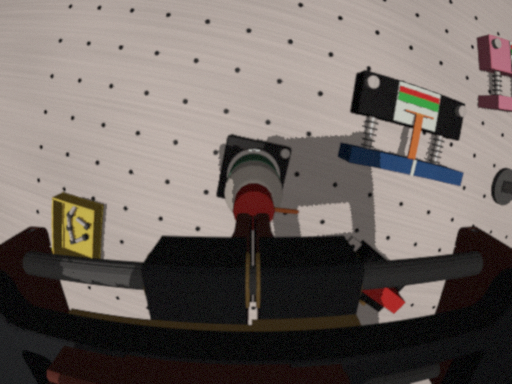

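>>> carry_out([
  [0, 0.15, 0.6, 0, 0, 0, 1],
  [0, 0, 0.6, 0, 0, 0, 1],
  [0, 0, 0.6, 0, 0, 0, 1],
  [0, 0, 0.6, 0, 0, 0, 1],
  [0, 0, 0.6, 0, 0, 0, 1],
  [0, 0, 0.3, 0, 0, 0, 1],
  [0, 0, 0.2, 0, 0, 0, 1],
  [0, 0, 0.2, 0, 0, 0, 1],
  [0, 0, 0.2, 0, 0, 0, 1],
  [0, 0, 0, 0, 0, 0, 1],
])

```text
t: 4.05
eef_pos: [0.5389, 0.1983, 0.1457]
orientation: [3.141, 0.0, 0.263]
ft_force: [-2.6, -1.6, 3.3]
finger_gap: 0.002
grip_force: 1.9
```

>>> carry_out([
  [0, 0, 0.08, 0, 0, 0, 1],
  [0, 0, 0.06, 0, 0, 0, 1],
  [0, 0, 0.04, 0, 0, 0, 1],
  [0, 0, 0, 0, 0, 0, 1],
  [0, 0, 0, 0, 0, 0, 1],
  [0, 0, 0, 0, 0, 0, 1],
  [0, 0, 0, 0, 0, 0, 1],
  [0, 0, 0, 0, 0, 0, 1],
  [0, 0, 0, 0, 0, 0, 1],
  [0, 0, 0, 0, 0, 0, 1],
])

```text
t: 5.05
eef_pos: [0.539, 0.1983, 0.1452]
orientation: [3.142, -0.0, 0.263]
ft_force: [-4.4, -2.6, 13.1]
finger_gap: 0.005
grip_force: 6.7
```

>>> carry_out([
  [0, 0, -0.5, 0, 0, 0, 1],
  [0, 0, -2, 0, 0, 0, 1],
  [0, 0, -2.5, 0, 0, 0, 1],
  [-2.54, 2.91, 0, 0, 0, 0, 0.5],
  [-2.54, 2.91, 0, 0, 0, 0, 0],
  [-2.54, 2.91, 0, 0, 0, 0, 0],
  [-2.54, 2.91, 0, 0, 0, 0, 0],
  [-2.54, 2.91, 0, 0, 0, 0, 0],
  [-2.54, 2.91, 0, 0, 0, 0, 0],
  [-2.54, 2.91, 0, 0, 0, 0, 0],
])

```text
t: 6.05
eef_pos: [0.42, -0.0456, 0.1941]
orientation: [3.141, -0.002, 0.263]
ft_force: [-0.1, 0.0, 0.2]
finger_gap: 0.605
grip_force: 0.0
```

>>> carry_out([
  [0, 0, 0, 0, 0, -0.13, 0],
  [0, 0, 0, 0, 0, -0.13, 0],
  [0, 0, 0, 0, 0, -0.13, 0],
  [0, 0, 0, 0, 0, -0.13, 0],
  [0, 0, 0, 0, 0, -0.13, 0],
  [0, 0, 0, 0, 0, -0.13, 0],
  [0, 0, 0, 0, 0, -0.13, 0],
  [0, 0, 0, 0, 0, 0, 0],
  [0, 0, 0, 0, 0, 0, 0],
  [0, 0, 0, 0, 0, 0, 0],
])

```text
t: 7.05
eef_pos: [0.4204, -0.0445, 0.1939]
orientation: [3.141, -0.0, 1.17]
ft_force: [-1.2, -0.6, -0.4]
finger_gap: 1.003
grip_force: 0.0
```

Run:
```python
from h import *
p,w,s=wcloud(); save("w2",p["frame"]); np.savez("w2",w=w,f=p["frame"]); print(s["eef_pos"],s["orientation"])
def line(m,n):
    q=w[m]; q=q[~np.isnan(q[:,0])]
    if len(q)<8: print(n,len(q));return
    (c,sz,a)=cv2.minAreaRect(q[:,:2].astype(np.float32)); print(n,len(q),np.round(c,4),np.round(sz,4),round(a,1),np.round(np.median(q,0),3))
reg=lambda x0,x1,y0,y1,z0,z1:(w[...,0]>x0)&(w[...,0]<x1)&(w[...,1]>y0)&(w[...,1]<y1)&(w[...,2]>z0)&(w[...,2]<z1)
hsv=cv2.cvtColor(p["frame"],cv2.COLOR_RGB2HSV);H,S=hsv[...,0],hsv[...,1]
line(reg(.57,.68,-.06,.13,.044,.055)&(H>90)&(H<130)&(S>90),"blue bar top")
line(reg(.38,.51,-.07,.09,.062,.072),"grip")
line(reg(.38,.51,-.07,.09,.030,.040),"housing")
line(reg(.64,.72,-.06,.13,.026,.034),"bed")
```

```text
[ 0.42039884 -0.04453336  0.19391962] [ 3.14124394e+00 -1.67024749e-04  1.17025168e+00]
blue bar top 1729 [0.6006 0.0266] [0.0196 0.1518] 5.7 [0.6   0.023 0.046]
grip 1666 [0.4451 0.009 ] [0.0699 0.0223] 66.9 [0.445 0.009 0.066]
housing 2719 [0.4449 0.009 ] [0.0855 0.0608] 67.2 [0.445 0.01  0.035]
bed 2961 [0.6713 0.0287] [0.0509 0.1356] 6.1 [0.669 0.025 0.03 ]
```

View pics/w2.png

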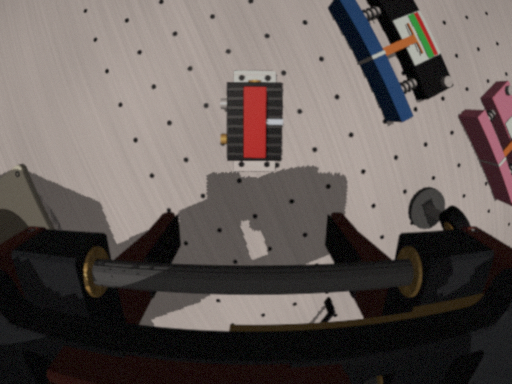

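>>> carry_out([
  [1.96, 0.06, 0, 0, 0, 0, 0],
  [1.96, 0.06, 1, 0, 0, 0, 0],
  [1.97, 0.06, 2, 0, 0, 0, 0],
  [0, 0, 2.5, 0, 0, 0, 0.3],
  [0, 0, 2.5, 0, 0, 0, 0.3],
  [0, 0, 2.5, 0, 0, 0, 0.3],
  [0, 0, 2, 0, 0, 0, 0.3],
  [0, 0, 1.6, 0, 0, 0, 0.3],
  [0, 0, 1, 0, 0, 0, 0.3],
  [0, 0, 0.3, 0, 0, 0, 0.3],
])

```text
t: 8.1
eef_pos: [0.4443, 0.0091, 0.039]
orientation: [-3.14, 0.001, 1.172]
ft_force: [0.1, -1.5, 0.1]
finger_gap: 0.702
grip_force: 0.0
```

>>> carry_out([
  [0, 0, 0, 0, 0, 0, 1],
  [0, 0, 0, 0, 0, 0, 1],
  [0, 0, 0, 0, 0, 0, 1],
  [0, 0, 0, 0, 0, 0, 1],
  [0, 0, 0, 0, 0, 0, 1],
  [0, 0, 0, 0, 0, 0, 1],
  [0, 0, 0, 0, 0, 0, 1],
  [0, 0, 0, 0, 0, 0, 1],
  [0, 0, 0, 0, 0, 0, 1],
  [0, 0, 0, 0, 0, 0, 1],
], squeeze=40)

```text
t: 9.1
eef_pos: [0.445, 0.009, 0.0402]
orientation: [3.141, -0.0, 1.173]
ft_force: [0.1, -0.1, 5.7]
finger_gap: 0.251
grip_force: 40.0
```

Run:
```python
import numpy as np,cv2
d=np.load("w2.npz");f=d["f"];w=d["w"]
hsv=cv2.cvtColor(f,cv2.COLOR_RGB2HSV);H,S,V=[hsv[...,i] for i in range(3)]
ok=(w[...,2]>.044)&(w[...,2]<.05)&(w[...,0]>.57)&(w[...,0]<.64)&(w[...,1]>-.07)&(w[...,1]<.13)
q=w[ok]; a=np.radians(5.8)
for _ in range(2):
    X=q[:,:2]@[np.cos(a),np.sin(a)];Y=q[:,:2]@[-np.sin(a),np.cos(a)]
    # front edge fit
    b=np.arange(Y.min(),Y.max(),.006);i=np.digitize(Y,b)
    fe=[];re=[];yc=[]
    for k in range(1,len(b)):
        m=i==k
        if m.sum()>8: fe.append(X[m].min());re.append(X[m].max());yc.append(Y[m].mean())
    pf=np.polyfit(yc,fe,1);pr=np.polyfit(yc,re,1)
    print("yaw",np.degrees(a),"front slope deg",np.degrees(pf[0]),np.degrees(pr[0]),"front X",np.median(fe),"rear",np.median(re),"Y",Y.min(),Y.max(),(Y.min()+Y.max())/2)
    a-=np.arctan((pf[0]+pr[0])/2)
m=ok&(S<70)&(V>120)
r=w[m];print("white",len(r),np.round(np.c_[r[:,:2]@[np.cos(a),np.sin(a)],r[:,:2]@[-np.sin(a),np.cos(a)]].mean(0),4),np.degrees(a))
# bed front/back
ok=(w[...,2]>.027)&(w[...,2]<.033)&(w[...,0]>.63)&(w[...,0]<.72)&(w[...,1]>-.07)&(w[...,1]<.13)
Y=w[ok][:,:2]@[-np.sin(a),np.cos(a)];X=w[ok][:,:2]@[np.cos(a),np.sin(a)]
print("bed",X.min(),X.max(),Y.min(),Y.max())
```

```text
yaw 5.8 front slope deg -0.0028014909110928177 -0.10198865015939383 front X 0.5910174782441208 rear 0.6092511899864529 Y -0.11202202637740166 0.041697240208627175 -0.03516239308438725
yaw 5.852395055930143 front slope deg 0.049759581196350385 -0.04940473588334683 front X 0.5909962120340184 rear 0.6092158734098299 Y -0.11257763786266381 0.04115622388461089 -0.03571070698902646
white 79 [ 0.6015 -0.0376] 5.852217633273642
bed 0.6452738352631996 0.6964080956097994 -0.10690071204965539 0.027774819860894202
```

>>> carry_out([
  [0, 0, -0.4, 0, 0, 0, 1],
  [0, 0, 0, 0, 0, -0.125, 1],
  [0, 0, 0, 0, 0, -0.125, 1],
  [0, 0, 0, 0, 0, -0.125, 1],
  [0, 0, 0, 0, 0, -0.125, 1],
  [0, 1.5, 0, 0, 0, 0, 1],
  [0, 2.3, 0, 0, 0, 0, 1],
  [-0.1, 2.4, 0, 0, 0, 0, 1],
  [0, 2.2, 0, 0, 0, 0, 1],
  [0, 1.3, 0, 0, 0, 0, 1],
])

```text
t: 10.1
eef_pos: [0.5425, 0.0181, 0.0435]
orientation: [3.141, -0.0, 1.673]
ft_force: [-0.3, -0.7, -5.9]
finger_gap: 0.245
grip_force: 40.0
```

```bash
cat > m.py <<'E'
from h import *
import sys
n=sys.argv[1]
p,w,s=wcloud(); np.savez(n,w=w,f=p["frame"]); save(n,p["frame"]); print(s["eef_pos"],s["orientation"],s["ft_force"],s["grip_force"])
t=capture("top"); save(n+"t",t["frame"])
a=np.radians(5.85)
def uv(q): return np.c_[q[:,:2]@[np.cos(a),np.sin(a)],q[:,:2]@[-np.sin(a),np.cos(a)],q[:,2]]
tc=s["eef_pos"][None]; tu=uv(tc)[0]; print("tcp XY",tu[:2])
hsv=cv2.cvtColor(p["frame"],cv2.COLOR_RGB2HSV);H,S,V=[hsv[...,i] for i in range(3)]
U=uv(w.reshape(-1,3)).reshape(w.shape)
def show(nm,m):
    q=U[m]
    if len(q)>5:
        print(nm,len(q),np.round(np.median(q,0),4),np.round(np.percentile(q,[2,98],axis=0),4).tolist())
        if len(q)>40: print(cv2.minAreaRect(q[:,:2].astype(np.float32)))
near=(abs(U[...,1]+.037)<.09)&(U[...,0]>tu[0]-.06)
bar=near&(abs(U[...,2]-.047)<.004)&(U[...,0]>.58)&(U[...,0]<.64)
show("bar",bar&(S>90)&(H>90)&(H<130)); show("mark",bar&(S<80)&(V>100))
top=near&(abs(U[...,2]-.036)<.005)&(U[...,0]<tu[0]+.034)
show("housing",top); show("stripe",top&(S<80)&(V>120)&(U[...,0]>tu[0]+.015))
E
python3 m.py w3
```

```text
[0.54248071 0.01810441 0.04354521] [ 3.14149725e+00 -4.97953804e-05  1.67284376e+00] [-0.28917449 -0.73096188 -5.91030704] 39.972660541534424
tcp XY [ 0.54150083 -0.03728193]
bar 4193 [0.5993 0.0082 0.0463] [[0.5913, -0.0387, 0.0441], [0.6081, 0.0459, 0.0476]]
((0.5999898910522461, 0.0031650103628635406), (0.018424512818455696, 0.08892388641834259), 0.04923270642757416)
mark 290 [ 0.6038 -0.0307  0.0467] [[0.5917, -0.0341, 0.045], [0.6095, 0.0477, 0.048]]
((0.6003836989402771, 0.006760798394680023), (0.018805012106895447, 0.08226863294839859), 0.27380120754241943)
housing 4640 [ 0.5406 -0.0084  0.0378] [[0.5117, -0.0393, 0.0336], [0.57, 0.0058, 0.0396]]
((0.5406652688980103, -0.017556002363562584), (0.06049760803580284, 0.05310778692364693), 0.4252893030643463)
stripe 99 [ 0.5684 -0.037   0.039 ] [[0.5647, -0.0402, 0.0361], [0.5708, 0.0051, 0.0402]]
((0.5673984885215759, -0.017381515353918076), (0.006975087802857161, 0.04633667692542076), 0.33691808581352234)
```

View pics/w3.png

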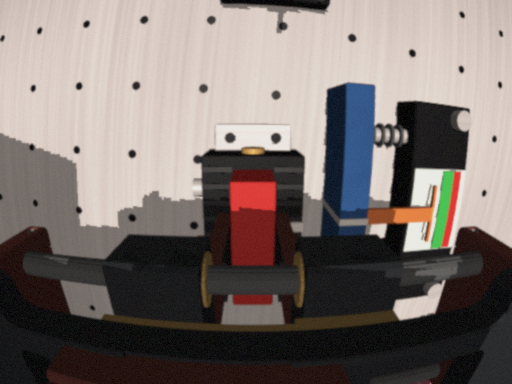

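Run:
```python
import numpy as np,cv2
a=np.radians(5.85)
for n in("w1","w2","w3"):
    d=np.load(n+".npz");f=d["f"];w=d["w"]
    U=np.stack([w[...,0]*np.cos(a)+w[...,1]*np.sin(a),-w[...,0]*np.sin(a)+w[...,1]*np.cos(a),w[...,2]],-1)
    hsv=cv2.cvtColor(f,cv2.COLOR_RGB2HSV);H,S,V=[hsv[...,i] for i in range(3)]
    bar=(abs(U[...,2]-.047)<.0025)&(U[...,0]>.592)&(U[...,0]<.609)&(abs(U[...,1]+.037)<.1)
    m=bar&(S<90)&(abs(U[...,1]+.037)<.02)
    print(n,"mark",m.sum(),np.round(np.percentile(U[m][:,1],[2,25,50,75,98]),4) if m.sum() else "", "bar Y",np.round([U[bar][:,1].min(),U[bar][:,1].max()],4))
    v,u=np.nonzero(m); print((u.min(),u.max(),v.min(),v.max()) if len(u) else "")
    if n=="w3":
        s=(abs(U[...,2]-.037)<.006)&(U[...,0]>.556)&(U[...,0]<.576)&(S<90)&(V>110)&(U[...,1]<-.02)
        v,u=np.nonzero(s);print("stripe",s.sum(),np.percentile(U[s][:,1],[2,50,98]),u.min(),u.max(),v.min(),v.max())
im=cv2.imread("pics/w3.png")[140:260,190:450]; cv2.imwrite("pics/c3.png",cv2.resize(im,(780,360),interpolation=cv2.INTER_CUBIC))
```

```text
w1 mark 84 [-0.0508 -0.0341 -0.0317 -0.0302 -0.0241] bar Y [-0.1122  0.0484]
(np.int64(401), np.int64(425), np.int64(159), np.int64(177))
w2 mark 89 [-0.0525 -0.034  -0.0321 -0.0302 -0.0208] bar Y [-0.1126  0.0405]
(np.int64(371), np.int64(393), np.int64(41), np.int64(71))
w3 mark 241 [-0.035  -0.0331 -0.0316 -0.0303 -0.0248] bar Y [-0.0411  0.0479]
(np.int64(339), np.int64(368), np.int64(203), np.int64(234))
stripe 98 [-0.04030419 -0.03733938 -0.03446515] 291 302 222 231
```

View pics/c3.png

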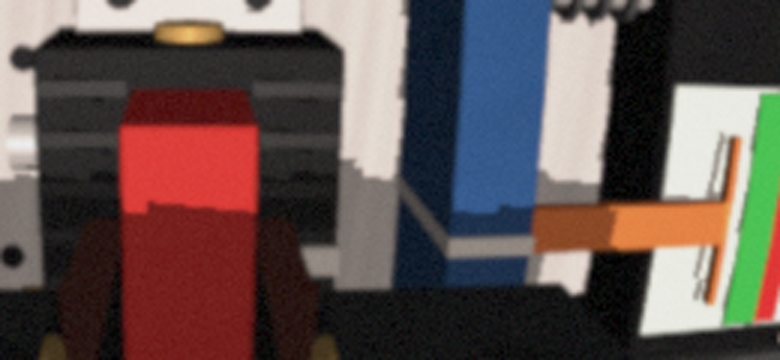

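>>> carry_out([
  [0.27, 0, 0, 0, 0, 0, 1],
  [0.26, 0, 0, 0, 0, 0, 1],
  [0, 0, 0.15, 0, 0, 0, 1],
  [0, 0, 0.1, 0, 0, 0, 1],
  [0, 0, 0.08, 0, 0, 0, 1],
  [0, 0, 0, 0, 0, 0, 1],
  [0, 0.4, 0, 0, 0, 0, 1],
  [0, 0.4, 0, 0, 0, 0, 1],
  [0, 0.4, 0, 0, 0, 0, 1],
  [0, 0, 0, 0, 0, 0, 1],
])

```text
t: 11.2
eef_pos: [0.5538, 0.0245, 0.0407]
orientation: [3.14, 0.0, 1.673]
ft_force: [-0.1, -0.6, -5.6]
finger_gap: 0.246
grip_force: 40.0
```

>>> carry_out([
  [0, 0, 0.03, 0, 0, 0, 1],
  [0, 0, 0.03, 0, 0, 0, 1],
  [0, 0, 0.02, 0, 0, 0, 1],
  [0, 0, 0, 0, 0, 0, 1],
  [0, 0.2, 0, 0, 0, 0, 1],
  [0, 0.2, 0, 0, 0, 0, 1],
  [0, 0.2, 0, 0, 0, 0, 1],
  [0, 0.2, 0, 0, 0, 0, 1],
  [0, 0, 0, 0, 0, 0, 1],
  [0, 0, 0, 0, 0, 0, 1],
])

```text
t: 12.2
eef_pos: [0.5593, 0.0251, 0.0403]
orientation: [-3.139, -0.0, 1.673]
ft_force: [-6.4, -0.2, 8.2]
finger_gap: 0.246
grip_force: 40.0
```

```bash
python3 m.py w4 | head -2
python3 - <<'E'
import cv2
im=cv2.imread("pics/w4.png")[140:260,190:450]; cv2.imwrite("pics/c4.png",cv2.resize(im,(780,360),interpolation=cv2.INTER_CUBIC))
E
```

```text
[0.55929479 0.0251476  0.04025959] [-3.13900125e+00 -1.12119840e-04  1.67284315e+00] [-6.41058327 -0.22344418  8.19605871] 39.97650861740112
tcp XY [ 0.55894522 -0.03198918]
```

View pics/c4.png

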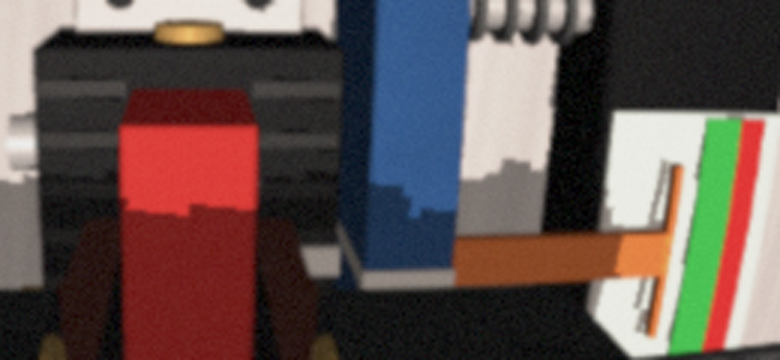

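>>> carry_out([
  [0, 0, -0.04, 0, 0, 0, 1],
  [0, 0.2, 0, 0, 0, 0, 1],
  [0, 0.2, 0, 0, 0, 0, 1],
  [0, 0.2, 0, 0, 0, 0, 1],
  [0, 0.2, 0, 0, 0, 0, 1],
  [0, 0.2, 0, 0, 0, 0, 1],
  [0, 0.2, 0, 0, 0, 0, 1],
  [0, 0.2, 0, 0, 0, 0, 1],
  [0, 0, 0, 0, 0, 0, 1],
  [0, 0, 0, 0, 0, 0, 1],
])

```text
t: 13.3
eef_pos: [0.571, 0.0263, 0.0404]
orientation: [-3.134, -0.0, 1.673]
ft_force: [-13.7, -2.8, 15.1]
finger_gap: 0.248
grip_force: 40.0
```

```bash
python3 m.py w5
python3 - <<'E'
import cv2
im=cv2.imread("pics/w5.png")[140:260,190:450]; cv2.imwrite("pics/c5.png",cv2.resize(im,(780,360),interpolation=cv2.INTER_CUBIC))
E
```

```text
[0.57101197 0.02632776 0.04037276] [-3.13426474e+00 -8.70103444e-05  1.67343496e+00] [-13.72247928  -2.7836473   15.06735783] 39.98922049999237
tcp XY [ 0.57072166 -0.03200944]
bar 4401 [0.608  0.0111 0.0463] [[0.5999, -0.0275, 0.0446], [0.6168, 0.0459, 0.0476]]
((0.6087417006492615, 0.008933672681450844), (0.01844293624162674, 0.07719860225915909), 0.13403914868831635)
mark 273 [ 0.6124 -0.0304  0.0466] [[0.6001, -0.0331, 0.045], [0.618, 0.0479, 0.0479]]
((0.6090490818023682, 0.0073664188385009766), (0.018204357475042343, 0.08139169961214066), 0.055024780333042145)
housing 4942 [ 0.575  -0.003   0.0347] [[0.5409, -0.0343, 0.0329], [0.5999, 0.0292, 0.0395]]
((0.5699822902679443, 0.004244863986968994), (0.0865345299243927, 0.06058824062347412), 89.78443145751953)
stripe 76 [ 0.5968 -0.0317  0.0358] [[0.5937, -0.0343, 0.0345], [0.5994, -0.0293, 0.0369]]
((0.5963831543922424, -0.0317792184650898), (0.004960240330547094, 0.006611720193177462), 86.30243682861328)
```

View pics/c5.png

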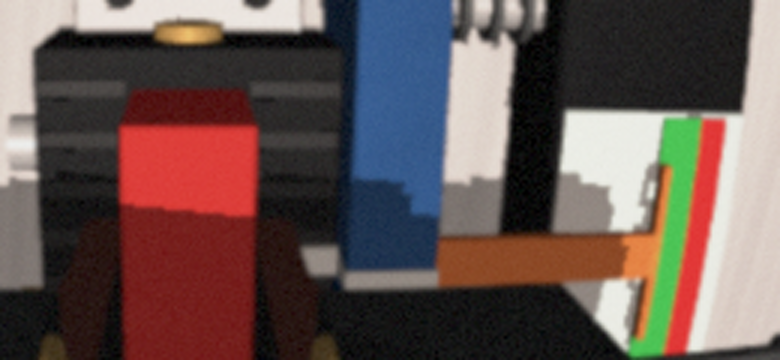

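>>> carry_out([
  [0, 0, -0.01, -0.003, 0, 0, 1],
  [0, 0, -0.01, -0.003, 0, 0, 1],
  [0, 0, -0.01, -0.003, 0, 0, 1],
  [0, 0.15, 0, 0, 0, 0, 1],
  [0, 0.15, 0, 0, 0, 0, 1],
  [0, 0.15, 0, 0, 0, 0, 1],
  [0, 0.15, 0, 0, 0, 0, 1],
  [0, 0, 0, 0, 0, 0, 1],
  [0, 0, 0, 0, 0, 0, 1],
  [0, 0, 0, 0, 0, 0, 1],
])

```text
t: 14.4
eef_pos: [0.5754, 0.0267, 0.0402]
orientation: [-3.14, -0.0, 1.674]
ft_force: [-16.5, -3.2, 15.7]
finger_gap: 0.247
grip_force: 40.0
```

```bash
python3 m.py w6
```

```text
[0.57542756 0.02674063 0.04024263] [-3.14009358e+00 -1.36615802e-04  1.67360879e+00] [-16.54225099  -3.21106489  15.66004108] 39.99698996543884
tcp XY [ 0.57515634 -0.03204878]
bar 4385 [0.6124 0.0112 0.0463] [[0.6043, -0.0277, 0.0445], [0.6212, 0.0459, 0.0476]]
((0.6130694150924683, 0.008870311081409454), (0.07709311693906784, 0.0183218065649271), 89.99846649169922)
mark 267 [ 0.6163 -0.0305  0.0468] [[0.6046, -0.0331, 0.045], [0.6223, 0.0479, 0.048]]
((0.6135441660881042, 0.007283799350261688), (0.08167312294244766, 0.018324702978134155), 89.8646011352539)
housing 4958 [ 0.58   -0.003   0.0346] [[0.5453, -0.0342, 0.0328], [0.6044, 0.0294, 0.0398]]
((0.574414074420929, 0.004328526556491852), (0.08655690401792526, 0.06058143451809883), 89.79830932617188)
stripe 77 [ 0.6013 -0.0317  0.0355] [[0.598, -0.0345, 0.0345], [0.604, -0.0294, 0.0367]]
((0.6008714437484741, -0.03197828680276871), (0.006315611302852631, 0.0052095321007072926), 1.1538386344909668)
```

>>> carry_out([
  [0, 0, -0.01, -0.001, 0, 0, 1],
  [0, 0, -0.01, 0, 0, 0, 1],
  [0, 0.1, 0, 0, 0, 0, 1],
  [0, 0.1, 0, 0, 0, 0, 1],
  [0, 0, 0, 0, 0, 0, 1],
  [0, 0, 0, 0, 0, 0, 1],
  [0, 0, 0, 0, 0, 0, 1],
  [0, 0, 0, 0, 0, 0, 1],
  [0, 0, 0, 0, 0, 0, 1],
  [0, 0, 0, 0, 0, 0, 1],
])

```text
t: 15.5
eef_pos: [0.5769, 0.0269, 0.0402]
orientation: [-3.14, -0.0, 1.674]
ft_force: [-18.0, -3.1, 15.2]
finger_gap: 0.247
grip_force: 40.0
```

>>> carry_out([
  [0, 0, 0, 0, 0, 0, 1],
  [0, 0, 0, 0, 0, 0, 1],
  [0, 0, 0, 0, 0, 0, 1],
  [0, 0, 0, 0, 0, 0, 1],
  [0, 0, 0, 0, 0, 0, 1],
  [0, 0, 0, 0, 0, 0, 1],
  [0, 0, 0, 0, 0, 0, 1],
  [0, 0, 0, 0, 0, 0, 1],
  [0, 0, 0, 0, 0, 0, 1],
  [0, 0, 0, 0, 0, 0, 1],
])

```text
t: 16.5
eef_pos: [0.5769, 0.0269, 0.0403]
orientation: [-3.14, -0.0, 1.674]
ft_force: [-18.0, -3.5, 14.9]
finger_gap: 0.247
grip_force: 40.0
```

>>> carry_out([
  [0, 0, 0, 0, 0, 0, 1],
  [0, 0, 0, 0, 0, 0, 1],
  [0, 0, 0, 0, 0, 0, 1],
  [0, 0, 0, 0, 0, 0, 1],
  [0, 0, 0, 0, 0, 0, 1],
  [0, 0, 0, 0, 0, 0, 1],
  [0, 0, 0, 0, 0, 0, 1],
  [0, 0, 0, 0, 0, 0, 1],
  [0, 0, 0, 0, 0, 0, 1],
  [0, 0, 0, 0, 0, 0, 1],
])

```text
t: 17.5
eef_pos: [0.5769, 0.0269, 0.0403]
orientation: [-3.14, -0.0, 1.674]
ft_force: [-17.4, -2.6, 15.2]
finger_gap: 0.246
grip_force: 40.0
```

```bash
python3 m.py w7
python3 - <<'E'
import cv2
im=cv2.imread("pics/w7.png")[140:260,190:450]; cv2.imwrite("pics/c7.png",cv2.resize(im,(780,360),interpolation=cv2.INTER_CUBIC))
E
```

```text
[0.57690984 0.02691294 0.04025724] [-3.14006612e+00 -1.46276256e-04  1.67370694e+00] [-17.39924498  -2.64114225  15.18595484] 39.99846339225769
tcp XY [ 0.57664846 -0.03202845]
bar 4391 [0.6139 0.0111 0.0463] [[0.6058, -0.0276, 0.0445], [0.6226, 0.0459, 0.0476]]
((0.6145652532577515, 0.008869051933288574), (0.018223334103822708, 0.07732057571411133), 0.08044756948947906)
mark 275 [ 0.6182 -0.0305  0.0467] [[0.606, -0.0331, 0.045], [0.6237, 0.0479, 0.0481]]
((0.6149651408195496, 0.007342822849750519), (0.08144266158342361, 0.018342163413763046), 89.82579803466797)
housing 4950 [ 0.5817 -0.003   0.0346] [[0.5467, -0.0341, 0.0329], [0.6059, 0.03, 0.0399]]
((0.5759167671203613, 0.004204712808132172), (0.060796547681093216, 0.08644630014896393), 0.007152811158448458)
stripe 77 [ 0.6027 -0.0317  0.0357] [[0.5994, -0.0344, 0.0348], [0.6054, -0.0294, 0.0367]]
((0.6023260354995728, -0.031957030296325684), (0.006258153822273016, 0.005198528524488211), 2.116835355758667)
```

View pics/c7.png

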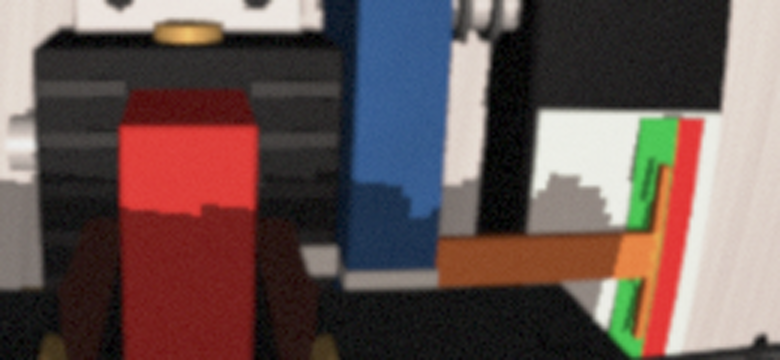

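```bash
python3 -c "
from plant import *
print(hand_in())"
```

```text
the job is handed in; nothing more can be done
None
```

I pressed the air duster cap right down and let it back up. The laser head now stands square on the fence's centre mark, pushed in about 14.6 mm (roughly 9 N, in the green zone). That push held for over 2 s and was still on when I handed in; no verdict came back.

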